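# Twist a taper arbor home, then break it free with the drift

## Task

Try out the taper of the drill chuck: take it from the yellow bit case, set its shank in the bore of the grey stand, twist it under a light push until its square end finds its seat, press it fully home and let go. Then, from the side it lies on, drive the wedge-shaped drift through the slot low in the stand until the chuck is broken free and stands lifted, loose and upright on the thick part of the blade, and leave both there. Never press harder than about 40 N (4 kg) or wrench hard against the seat, and leave the hinge, screwdriver and dowel alone.

Things in the scene. Friction and masses are not known exactly. Their poses are not given: they have to be found in the camera images.
- arbor_head (a point): Drill chuck on a steel taper arbor, loose, upright in the yellow case at the start, 115 mm tall, 0.35 kg. The point is the centre of its round dark steel grip head (32 mm across, 40 mm tall, blunt nose 8 mm tall on top), on the axis, 87 mm above the arbor's lowest end; z up the axis, x and y square to the flats of its square end.
- arbor: The same arbor; origin at its lowest end, z up. Square end 14 mm wide and 27 mm long (its lowest 6 mm tapered, 9 mm wide at the bottom); cone 20 mm across at height 26 mm to 33 mm at 62 mm; flat collar 42 mm across at 62 to 67 mm; head from 67 to 107 mm.
- stand_mouth (a point): Fixed grey metal stand, 60 mm square block 91 mm tall with a bore 39 mm wide in its steel top. The point is the bore's centre at the top face; z up, x along the slot. Arbor_head is 25 mm above this point when fully home (collar flat on the top). Over the last 10 mm four sprung jaws grip the cone: a straight push rises to about 10 to 18 N, less while turning.
- stand_seat (a point): Centre of a fixed steel plate deep in the bore, at its top face, 39 mm below stand_mouth. Its square hole, 16.8 mm wide, takes the square end; HOW IT IS TURNED IS UNKNOWN and differs each time (these axes do not tell): turn the arbor under a light push until it drops; it fits within about 0.2 rad, once every quarter turn. Not fitting, arbor_head stops some 42 to 45 mm above stand_mouth.
- stand_slot (a point): Middle of the floor of the slot that runs right through the stand along x, 20 mm above the desk (71 mm below stand_mouth), on the bore's axis. The slot is 16 mm wide (24 mm in the middle 28 mm), 24 mm high, 60 mm long, open at both ends, 30 mm either way. With the arbor home its lowest end hangs 9 mm above this floor.
- stand: The same stand, with a foot 85 x 80 x 8 mm; origin at the centre of its underside on the desk, axes as stand_mouth. The drift starts on its -x side and is driven in from there, towards +x. Once the arbor's square end is in, it has only some 0.4 rad of turning play in all: work it to and fro within that play.
- top_plate: Steel top plate of the stand, 60 mm square, 8 mm thick, on which the collar comes to rest; origin at the centre of its underside, 8 mm below stand_mouth.
- drift_grip (a point): Drift, loose, lying flat on the desk, 0.18 kg: black block handle 80 mm long, 16 mm wide, 34 mm tall, with a steel wedge blade. The point is in the handle, 22 mm above its underside (12 mm below its top), 32 mm behind its front face, 144 mm behind the blade's tip; x along the blade to the tip, z up.
- drift_tip (a point): Tip of the oiled blade, on its underside (level with the handle's); axes as drift_grip. Blade 10 mm wide, 112 mm long; its top rises evenly from 4 mm at the tip to 19 mm at 75 mm behind the tip, then stays 19 mm high.
- drift: The same drift; origin on its underside below drift_grip. It goes into the slot flat, underside on or just above the slot floor. With its tip 71 to 79 mm past the stand's axis it has raised the arbor by up to 10 mm; at 82 mm the handle meets the block. Driving takes about 5 to 22 N.
- case_hole (a point): Fixed yellow plastic drill bit case 130 x 90 x 28 mm with a square hole 16 mm wide in its top, where the arbor stands; the point is the centre of the hole at the top face. Floor of the hole 24 mm below. Short bits, up to 30 mm above the top, stand 48 mm to either side along its x.
- hinge: Stainless butt hinge lying flat, 68 x 75 x 9 mm, loose; origin at the centre of its underside. Leave alone.
- screwdriver: Orange-handled screwdriver lying on the desk, loose; origin at its middle underneath, x along it. Leave alone.
- dowel: Wooden dowel 12 mm thick, 140 mm long, lying on the desk, loose; origin at its middle, x along it. Leave alone.
Not all that is in view belongs to the job. Of the things that look like the drift, the smallest one is meant.

How it is judged:
By the outcome, as a careful person would: the job done as asked, in the order asked, and still so for the second after the job is handed in, with the robot touching nothing.
It also fails if it takes over 72 s, if anything falls off the work surface, if the arm or the gripper's body presses on something with over 40 N, if the wrist force passes 120 N, or if a joint passes its speed limit or range.

## Robot

A 6-joint arm with a two-finger parallel gripper is mounted at the origin on the work surface. World frame = base frame: x ahead of the robot, y to its left, z up, the work surface at z = 0. Lengths are in m, angles in rad, forces in N, time in s.
With the tool pointing down it reaches from about 0.375 to 0.825 m from the base axis. Payload 5.5 kg.
Tool frame: the origin (TCP) lies at the very end of the fingers, on their centre line; the grasp point (between the pads) lies 19 mm behind it; z points along the fingers, y is the line along which they close (so a half turn about z gives the same grasp; the last joint's range is limited). The gripper opens to 85 mm and grips with 20 to 120 N. Pads are 22 mm wide; open, the fingers measure 114 mm over their backs; the gripper's body (76 mm by 85 mm) begins 54 mm behind the grasp point. The pads swing forward as they close: fully open they stand 13 mm farther back than shut.
Start: joints at [-1.297, 0.314, -0.047, 1.21, 0, 1.571], TCP at [0.162, -0.578, 0.231] pointing down, gripper open.
Joint ranges: [-2.67, 2.67], [-0.69, 1.73], [-1.03, 1.25], [-2.08, 2.16], [-1.42, 1.45], [-3.14, 3.14]. Speed limits (rad/s): [2.39, 2.39, 3.01, 3.14, 3.14, 3.14].

## Interface

Orientations are given as a 3x3 rotation matrix whose columns are the frame's x, y, z axes.
In Python, from plant import robot, imaging, close_job gives the robot as it stands.
- The arm moves only by the tool carry_out, never from a script. Its argument "commands" is a list of rows, each a list of 7 numbers: the opening in per cent of the stroke, from 0 (shut) to 100 (fully open), then the shift along the tool's x, y, z in mm, then the turn, a rotation vector about the tool's x, y, z in degrees. In form: [[hand, dx, dy, dz, wx, wy, wz], ...]. A call has 1 to 10 rows; each row shifts and turns the commanded pose from where the row before left it, along the tool's axes as they then stand; what a row does not reach is not made up. A row lasts 1/8 s, in which the tool goes at most 62.5 mm and 10.7 degrees, less where a joint would pass 70% of its speed; a pose out of reach is approached as far as the arm can. A call with a gripper value outside its range is refused whole. The fingers move at their own pace and stop on an object; the grip force is fixed at half the most. Time passes only in rows, so rows that do not move let the fingers close. It gives the time, the measured TCP pose, the force, the opening and the grip force at its end, in the units of the state.
- robot.sense(): the state, without advancing time (a new reading comes with each control period).
- imaging.get_image(name): name is "scene" or "top" or "wrist"; returns (picture, depth): 480x640x3 uint8, red, green, blue; 480x640 float32, m along the optical axis (not along the pixel's ray), 0 where there is no reading.
- imaging.camera_info(name): a dict with "fx", "fy", "cx", "cy" (pixels), "dist" ([k1, k2, p1, p2, k3] as OpenCV has them; the pictures are not rectified), "rvec" (rotation vector, rad) and "tvec" (3), from world to camera coordinates, as OpenCV has them. Camera axes: x right, y down, z forward; pixel columns grow to the right and rows downward; lengths in m; the calibration is good to about 2 mm. A picture is of the moment at which its call begins: read the wrist's pose just before it. camera_info takes no time and is no camera call; for the wrist camera it gives the pose at the moment of the call.
- close_job(): hands the job in; it is judged then, once.
The state is a dict: "clock": time; "q": joint angles; "dq": joint speeds; "joint_torque": joint torques, N m; "tcp_pos": TCP position; "ee_rot": TCP orientation; "wrist_force": force on the tool from outside, world axes, zero at the start; "torque": the same for the moment, N m; "opening": opening from 0.0 (shut) to 1.0 (fully open); "gripper_force": force on a finger pad.
Only numpy, scipy, OpenCV 4.12 (cv2) and the standard library are available. Lean on these libraries where they do the work, as an engineer would, in place of code of your own. Each camera call takes 0.05 s, during which the arm holds its last target. There are 200 camera calls.

## Working session

There is one attempt and no reset: what is moved stays moved. The work goes in short steps, Python scripts to look and compute and a tool call to move; the robot and the scene stay as the last step left them, time stands still between calls to the robot, and variables do not carry over. Pictures are saved under pics/ and viewed, at most 10 in all, crops included, and the job is handed in when it is done.

Besides the shell and the picture viewer there is one more tool, called after "Emit:" in YAML: its name, and indented under it one key for each argument. carry_out: Moves the arm, as the interface text tells. Its arguments: {"type":"object","properties":{"commands":{"type":"array"}},"required":["commands"]}

```bash
mkdir -p pics
cat > h.py <<'E'
import numpy as np, cv2
from plant import robot, imaging, close_job
def grab(name):
    s=robot.sense(); info=imaging.camera_info(name); im,d=imaging.get_image(name)
    np.savez(f'{name}.npz',im=im,d=d,**{k:np.array(v) for k,v in info.items()})
    return im,d,info
def load(name):
    z=np.load(f'{name}.npz'); return z['im'],z['d'],z
def cam(i):
    K=np.array([[i['fx'],0,i['cx']],[0,i['fy'],i['cy']],[0,0,1]],float)
    R=cv2.Rodrigues(np.array(i['rvec'],float))[0]; t=np.array(i['tvec'],float).ravel()
    return K,R,t
def ray(i,uv):
    K,R,t=cam(i)
    n=cv2.undistortPoints(np.array(uv,float).reshape(-1,1,2),K,np.array(i['dist'],float)).reshape(-1,2)
    return -R.T@t, np.c_[n,np.ones(len(n))]@R
def onz(i,uv,z):   # intersect with plane z
    c,r=ray(i,uv); return c+r*((z-c[2])/r[:,2])[:,None]
def cloud(d,i):
    v,u=np.mgrid[:480,:640]; c,r=ray(i,np.c_[u.ravel(),v.ravel()])
    return (c+r*d.reshape(-1,1)).reshape(480,640,3)
def proj(i,P):
    K,R,t=cam(i); return cv2.projectPoints(np.array(P,float).reshape(-1,1,3),np.array(i['rvec'],float),t,K,np.array(i['dist'],float))[0].reshape(-1,2)
E
python3 - <<'E'
from h import *
for n in('scene','top'):
    im,d,i=grab(n); cv2.imwrite(f'pics/{n}0.png',im[:,:,::-1]); print(n,cam(i)[0][0,0],-cam(i)[1].T@cam(i)[2])
s=robot.sense(); print(s['clock'],s['ee_rot'],s['tcp_pos'])
E
```

```text
scene 511.04608302185164 [ 1.19144325 -0.17486791  0.69595734]
top 459.1379312095606 [0.42397113 0.09226344 1.09846794]
0.1 [[ 9.62753473e-01  2.70380400e-01 -4.35043150e-04]
 [ 2.70380748e-01 -9.62752417e-01  1.42669062e-03]
 [-3.30896630e-05 -1.49117864e-03 -9.99998888e-01]] [ 0.16208607 -0.57717069  0.23053361]
```

View pics/top0.png

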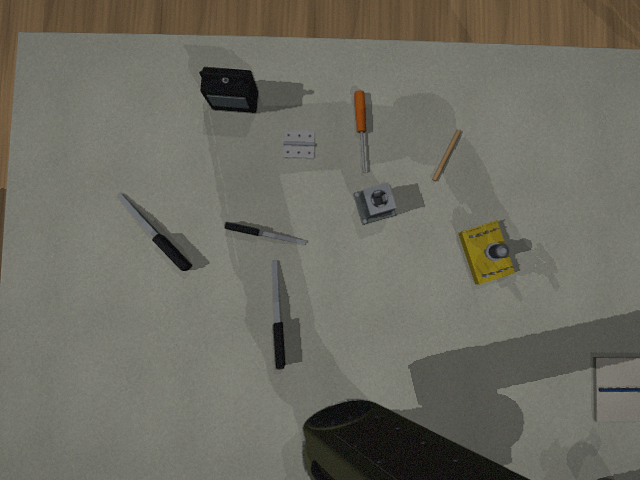

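View pics/scene0.png

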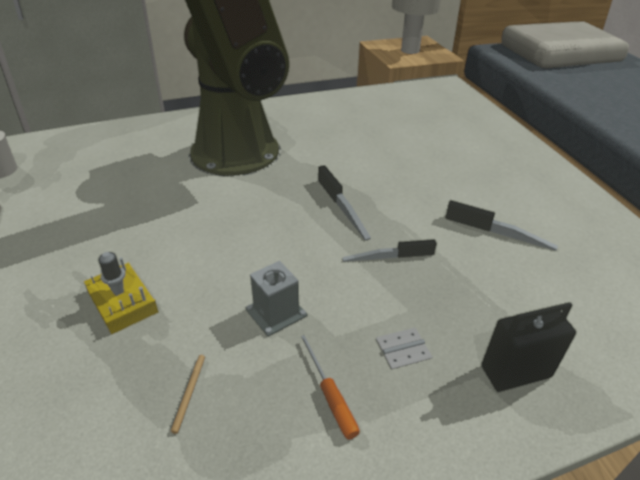

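The top view shows the smallest drift at (265,233) with its tip at (307,243), the stand at (378,200), and the case with the chuck at (490,252). I'll measure from depth and colour, and make enlarged crops.

Run:
```python
from h import *
im,d,i=load('top'); P=cloud(d,i)
def rect(name,u0,u1,v0,v1,zl,zh,cond=None):
    Q=P[v0:v1,u0:u1].reshape(-1,3); c=im[v0:v1,u0:u1].reshape(-1,3).astype(int)
    m=(Q[:,2]>zl)&(Q[:,2]<zh)
    if cond is not None: m&=cond(c)
    q=Q[m]; r=cv2.minAreaRect((q[:,:2]*1000).astype(np.float32)); print(name,m.sum(),np.round(r[0],1),np.round(r[1],1),round(r[2],1),'zmed',np.median(q[:,2]).round(4),'mean',(q.mean(0)*1000).round(1))
rect('standtop',345,405,175,230,.08,.10)
rect('casetop',450,525,215,290,.02,.035)
rect('chuck head',450,525,215,290,.10,.16)
rect('handle',215,315,215,255,.025,.045)
rect('drift',215,315,215,255,.006,.045)
print(np.median(P[380:400,100:200,2]),np.median(P[260:300,330:400,2]))
def crop(u,v,w,h,s): return cv2.resize(im[v:v+h,u:u+w],None,fx=s,fy=s,interpolation=cv2.INTER_CUBIC)
A=np.zeros((600,800,3),np.uint8)
A[:300,:400]=crop(350,175,50,38,8)[:300,:400]; A[:300,400:]=crop(455,215,67,50,6)[:300,:400]
A[300:,:]=crop(215,210,100,37,8)[:296].repeat(1,0) if 0 else np.vstack([crop(215,210,100,37,8),np.zeros((4,800,3),np.uint8)])
cv2.imwrite('pics/crop1.png',A[:,:,::-1])
```

```text
standtop 600 [584.  -41.4] [60.2 60.9] 16.9 zmed 0.0906 mean [583.7 -41.   90.2]
casetop 1732 [ 472.2 -308.8] [131.7  93.5] 18.7 zmed 0.0283 mean [ 470.5 -303.7   28.3]
chuck head 189 [ 471.8 -309. ] [28.8 32.3] 0.9 zmed 0.1125 mean [ 471.5 -306.5  112.9]
handle 241 [516.6 272.3] [80.4 16.1] 78.9 zmed 0.0338 mean [516.3 271.4  33.7]
drift 450 [513.1 228.3] [212.   63.7] 88.4 zmed 0.0303 mean [509.  234.4  25. ]
-0.00015550900010752322 0.000253215236066584
```

View pics/crop1.png

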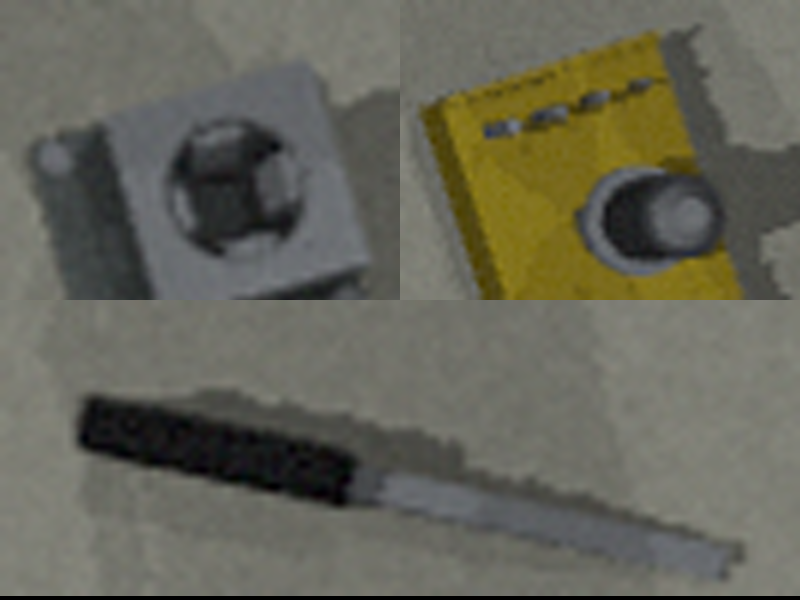

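The drift's dark handle is at the upper left and its blade tip at the lower right. The depth fits agree with the listed sizes. I'll move above the chuck.

Emit:
carry_out:
  commands:
    - [100, 46, -22, 6, 0, 0, -0.5]
    - [100, 46, -22, 6, 0, 0, -0.5]
    - [100, 46, -22, 8, 0, 0, -0.5]
    - [100, 46, -22, 8, 0, 0, -0.5]
    - [100, 46, -22, 8, 0, 0, -0.5]
    - [100, 46, -22, 8, 0, 0, -0.5]
    - [100, 46, -22, 8, 0, 0, 0]
    - [100, 46, -22, 8, 0, 0, 0]
    - [100, 0, 0, 0, 0, 0, 0]
    - [100, 0, 0, 0, 0, 0, 0]

```text
clock: 1.35
tcp_pos: [0.4605, -0.2997, 0.171]
ee_rot: [[0.947, 0.321, -0.001], [0.321, -0.947, 0.0], [-0.001, -0.0, -1.0]]
wrist_force: [0.6, 0.8, 0.2]
opening: 1.0
gripper_force: 0.0
```

Run:
```python
from h import *
s=robot.sense(); print(s['clock'],s['tcp_pos'],s['ee_rot'],s['wrist_force'])
im,d,i=grab('wrist'); cv2.imwrite('pics/w1.png',im[:,:,::-1])
P=cloud(d,i); m=(P[...,2]>.10)&(P[...,2]<.125)&(d>0); Q=P[m]; n=np.hypot(Q[:,0]-.472,Q[:,1]+.309)<.03; Q=Q[n]*1000
r=cv2.minEnclosingCircle(Q[:,:2].astype(np.float32)); print(len(Q),r,Q.mean(0),Q.max(0))
```

```text
1.35 [ 0.46045232 -0.2997481   0.1709916 ] [[ 9.47102067e-01  3.20930895e-01 -1.01807605e-03]
 [ 3.20931152e-01 -9.47102522e-01  9.62385899e-05]
 [-9.33336460e-04 -4.17880088e-04 -9.99999477e-01]] [0.64943784 0.7850057  0.2011991 ]
2914 ((471.64154052734375, -307.7611083984375), 16.11087989807129) [ 473.78600783 -306.61563072  113.80191564] [ 487.48600235 -291.8945851   121.60602997]
```

View pics/w1.png

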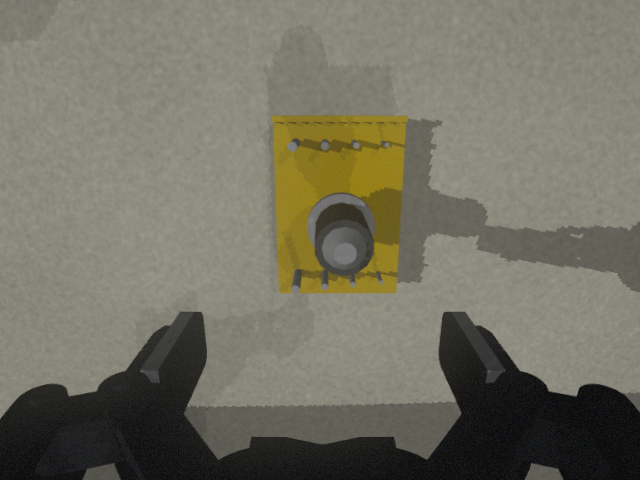

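The head shows at (344,243), between the bits and ahead of the open fingers. Next I centre over it, lower and grip.

Emit:
carry_out:
  commands:
    - [100, 8, 11.5, 0, 0, 0, 0]
    - [100, 0, 0, 30, 0, 0, 0]
    - [100, 0, 0, 30, 0, 0, 0]
    - [100, 0, 0, 25, 0, 0, 0]
    - [100, 0, 0, 10, 0, 0, 0]
    - [100, 0, 0, 0, 0, 0, 0]
    - [0, 0, 0, 0, 0, 0, 0]
    - [0, 0, 0, 0, 0, 0, 0]
    - [0, 0, 0, 0, 0, 0, 0]
    - [0, 0, 0, 0, 0, 0, 0]

```text
clock: 2.65
tcp_pos: [0.4726, -0.3082, 0.0772]
ee_rot: [[0.947, 0.321, 0.001], [0.321, -0.947, -0.0], [0.001, 0.001, -1.0]]
wrist_force: [-0.2, 0.4, 6.4]
opening: 0.362
gripper_force: 58.9
```

Emit:
carry_out:
  commands:
    - [0, 0, 0, 0, 0, 0, 0]
    - [0, 0, 0, 0, 0, 0, 0]
    - [0, 0, 0, 0, 0, 0, 0]

```text
clock: 3.02
tcp_pos: [0.4726, -0.3082, 0.0772]
ee_rot: [[0.947, 0.321, 0.001], [0.321, -0.947, -0.0], [0.001, 0.001, -1.0]]
wrist_force: [-0.6, 1.2, 6.1]
opening: 0.359
gripper_force: 58.9
```

Emit:
carry_out:
  commands:
    - [0, 0, 0, -30, 0, 0, 0]
    - [0, 0, 0, -40, 0, 0, 0]
    - [0, 0, 0, -40, 0, 0, 0]
    - [0, 30, -34, 0, 0, 0, 0]
    - [0, 32, -36, 0, 0, 0, 0]
    - [0, 32, -36, 0, 0, 0, 0]
    - [0, 32, -36, 0, 0, 0, 0]
    - [0, 30, -35, 0, 0, 0, 0]
    - [0, 15, -20, 0, 0, 0, 0]
    - [0, 0, 0, 0, 0, 0, 0]

```text
clock: 4.28
tcp_pos: [0.5709, -0.0649, 0.1856]
ee_rot: [[0.946, 0.323, -0.001], [0.323, -0.946, 0.0], [-0.001, -0.001, -1.0]]
wrist_force: [-0.3, -0.8, -3.8]
opening: 0.354
gripper_force: 61.4
```

Run:
```python
from h import *
s=robot.sense(); print(s['clock'],s['tcp_pos'],s['wrist_force'],s['opening'])
im,d,i=grab('wrist')
im2,d2,i2=grab('scene')
def fit(im,d,i):
    P=cloud(d,i); m=(abs(P[...,2]-.091)<.004)&(d>0)&(np.hypot(P[...,0]-.584,P[...,1]+.041)<.05); q=(P[m][:,:2]*1000).astype(np.float32); print(len(q),cv2.minAreaRect(q))
fit(im,d,i); fit(im2,d2,i2)
A=np.hstack([cv2.resize(im,(400,300)),cv2.resize(im2[170:350,180:420],(400,300),interpolation=cv2.INTER_CUBIC)])
cv2.imwrite('pics/s1.png',A[:,:,::-1])
```

```text
4.275 [ 0.57087547 -0.06493538  0.18557828] [-0.26785481 -0.7539896  -3.7635654 ] 0.3538016341269461
7250 ((583.5563354492188, -41.075801849365234), (60.60401916503906, 60.29459762573242), 17.45964813232422)
706 ((585.0509643554688, -42.504676818847656), (64.37681579589844, 61.81938171386719), 17.385826110839844)
```

View pics/s1.png

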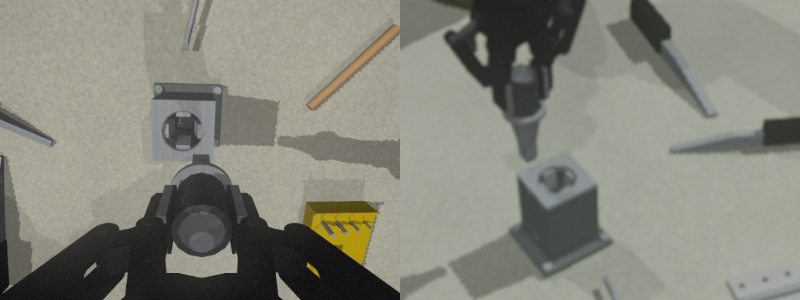

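The stand is at (183,130) in the left half, and the right half shows the chuck hanging upright. No slot appears on the face towards +x world, so the slot runs roughly along y as assumed. I'll centre over the bore and lower.

Emit:
carry_out:
  commands:
    - [0, 10, -9, 0, 0, 0, 0]
    - [0, 10, -9.4, 0, 0, 0, 0]
    - [0, 0, 0, 0, 0, 0, 0]
    - [0, 0, 0, 15, 0, 0, 0]
    - [0, 0, 0, 15, 0, 0, 0]
    - [0, 0, 0, 12, 0, 0, 0]
    - [0, 0, 0, 8, 0, 0, 0]
    - [0, 0, 0, 5, 0, 0, 0]
    - [0, 0, 0, 0, 0, 0, 0]

```text
clock: 5.5
tcp_pos: [0.5839, -0.043, 0.1311]
ee_rot: [[0.947, 0.32, -0.0], [0.32, -0.947, 0.0], [-0.0, -0.0, -1.0]]
wrist_force: [0.2, 0.4, -4.1]
opening: 0.355
gripper_force: 61.4
```

Run:
```python
from h import *
s=robot.sense(); print(s['clock'],s['tcp_pos'],s['wrist_force'],s['torque'],s['q'])
im,d,i=grab('wrist'); im2,d2,i2=grab('scene')
A=np.hstack([cv2.resize(im[150:390,160:480],(400,300)),cv2.resize(im2[170:350,180:420],(400,300),interpolation=cv2.INTER_CUBIC)])
cv2.imwrite('pics/s2.png',A[:,:,::-1])
```

```text
5.5 [ 0.5838844  -0.04295615  0.13106303] [ 0.21855403  0.36785983 -4.06869127] [ 0.00852422  0.03128646 -0.0473688 ] [-7.34319694e-02  3.44267286e-01 -2.39376943e-01  9.87529944e-01
 -9.44630952e-06  2.74205463e+00]
```

Emit:
carry_out:
  commands:
    - [0, 1, -1.8, 0, 0, 0, 0]
    - [0, 0, 0, 5, 0, 0, 0]
    - [0, 0, 0, 3, 0, 0, 0]
    - [0, 0, 0, 2, 0, 0, 0]
    - [0, 0, 0, 0, 0, 0, 0]

```text
clock: 6.22
tcp_pos: [0.5841, -0.0409, 0.121]
ee_rot: [[0.947, 0.32, -0.001], [0.32, -0.947, 0.0], [-0.001, -0.0, -1.0]]
wrist_force: [-0.3, -0.5, -3.5]
opening: 0.355
gripper_force: 61.4
```

Emit:
carry_out:
  commands:
    - [0, 0, 0, 1, 0, 0, 0]
    - [0, 0, 0, 1, 0, 0, 0]
    - [0, 0, 0, 1, 0, 0, 0]
    - [0, 0, 0, 0, 0, 0, 0]

```text
clock: 6.72
tcp_pos: [0.5845, -0.0411, 0.1183]
ee_rot: [[0.947, 0.32, 0.0], [0.32, -0.947, -0.0], [0.0, 0.0, -1.0]]
wrist_force: [0.0, -0.5, -2.7]
opening: 0.357
gripper_force: 61.4
```

Emit:
carry_out:
  commands:
    - [0, 0, 0, 1, 0, 0, 0]
    - [0, 0, 0, 0, 0, 0, 0]

```text
clock: 6.98
tcp_pos: [0.5845, -0.0411, 0.1173]
ee_rot: [[0.947, 0.32, 0.0], [0.32, -0.947, -0.0], [0.0, 0.0, -1.0]]
wrist_force: [0.7, -2.2, -3.8]
opening: 0.359
gripper_force: 61.4
```

Emit:
carry_out:
  commands:
    - [0, 0, 0, 1, 0, 0, 0]
    - [0, 0, 0, 1, 0, 0, 0]
    - [0, 0, 0, 0, 0, 0, 0]

```text
clock: 7.35
tcp_pos: [0.5845, -0.0411, 0.1153]
ee_rot: [[0.947, 0.32, 0.0], [0.32, -0.947, -0.0], [0.0, 0.0, -1.0]]
wrist_force: [-0.0, -2.7, -3.7]
opening: 0.358
gripper_force: 61.5
```

Emit:
carry_out:
  commands:
    - [0, -0.2, 0.7, 1, 0, 0, 0]
    - [0, 0, 0, 1, 0, 0, 0]
    - [0, 0, 0, 1, 0, 0, 0]
    - [0, 0, 0, 0, 0, 0, 0]

```text
clock: 7.85
tcp_pos: [0.5845, -0.0414, 0.1123]
ee_rot: [[0.947, 0.321, 0.0], [0.321, -0.947, 0.0], [0.0, -0.0, -1.0]]
wrist_force: [0.7, -0.7, -2.2]
opening: 0.36
gripper_force: 61.5
```

Run:
```python
from h import *
s=robot.sense(); print(s['tcp_pos'],s['wrist_force'],s['torque'])
im,d,i=grab('scene')
A=cv2.resize(im[190:350,200:360],(600,600),interpolation=cv2.INTER_CUBIC)
cv2.imwrite('pics/s3.png',A[:,:,::-1])
```

```text
[ 0.58447231 -0.04140891  0.11225596] [ 0.66936232 -0.70567498 -2.18301516] [-0.09222489 -0.28589834  0.02654726]
```

View pics/s3.png

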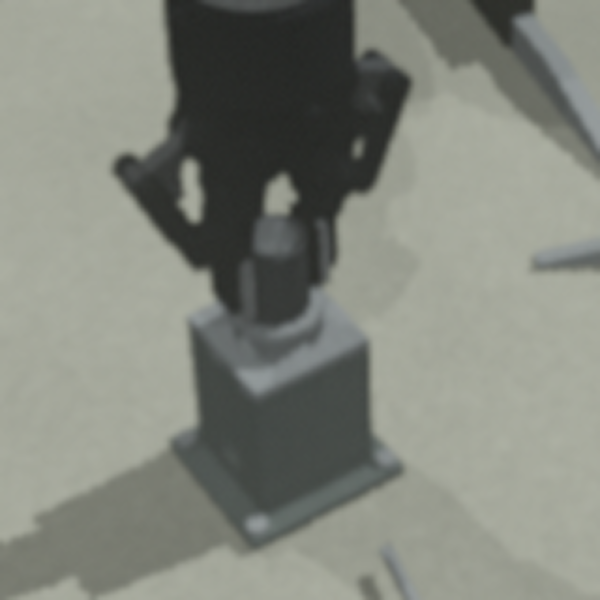

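The collar at (280,320) sits about 10 mm above the top face with almost no force, so the square end seems to be in the seat already. I'll press with small to-and-fro twists.

Emit:
carry_out:
  commands:
    - [0, 0, 0, 1, 0, 0, 2]
    - [0, 0, 0, 1, 0, 0, 2]
    - [0, 0, 0, 0, 0, 0, -2]
    - [0, 0, 0, 0, 0, 0, -2]

```text
clock: 8.4
tcp_pos: [0.5844, -0.0415, 0.1102]
ee_rot: [[0.946, 0.323, -0.0], [0.323, -0.946, 0.0], [0.0, -0.0, -1.0]]
wrist_force: [0.1, 1.1, -2.1]
opening: 0.354
gripper_force: 61.6
```

```bash
python3 -c "
from h import *
s=robot.sense(); print(s['tcp_pos'],s['wrist_force'],s['torque'])"
```

```text
[ 0.58438593 -0.0414908   0.1102064 ] [ 0.14609409  1.0549645  -2.07238368] [ 0.14146661 -0.26631511 -0.04137838]
```

Emit:
carry_out:
  commands:
    - [0, 0, 0, 1, 0, 0, -2]
    - [0, 0, 0, 1, 0, 0, -2]
    - [0, 0, 0, 1, 0, 0, 2]
    - [0, 0, 0, 0.5, 0, 0, 2]

```text
clock: 8.9
tcp_pos: [0.5847, -0.0415, 0.1077]
ee_rot: [[0.947, 0.321, 0.001], [0.321, -0.947, 0.0], [0.001, 0.0, -1.0]]
wrist_force: [-1.0, 1.4, 4.4]
opening: 0.361
gripper_force: 62.5
```

```bash
python3 -c "
from h import *
s=robot.sense(); print(s['tcp_pos'],s['wrist_force'],s['torque'])"
```

```text
[ 0.58473823 -0.04147918  0.10765294] [-0.96997807  1.39821657  4.39863435] [0.2877291  0.24375009 0.01038987]
```

Emit:
carry_out:
  commands:
    - [0, 0, 0, 1, 0, 0, 2]
    - [0, 0, 0, 0.5, 0, 0, 2]
    - [0, 0, 0, 1, 0, 0, -2]
    - [0, 0, 0, 0.5, 0, 0, -2]
    - [0, 0, 0, 0, 0, 0, 0]

```text
clock: 9.52
tcp_pos: [0.5847, -0.0415, 0.1041]
ee_rot: [[0.947, 0.32, 0.001], [0.32, -0.947, 0.0], [0.001, -0.0, -1.0]]
wrist_force: [-1.4, 1.0, 6.1]
opening: 0.36
gripper_force: 62.6
```

```bash
python3 -c "
from h import *
s=robot.sense(); print(s['tcp_pos'],s['wrist_force'],s['torque'])"
```

```text
[ 0.58467183 -0.04152382  0.10412032] [-1.44905233  1.02048326  6.09133252] [ 0.3376095   0.22458748 -0.00359552]
```

Emit:
carry_out:
  commands:
    - [0, 0, 0, 1, 0, 0, 2]
    - [0, 0, 0, 0.5, 0, 0, 2]
    - [0, 0, 0, 0.5, 0, 0, -2]
    - [0, 0, 0, 0, 0, 0, -2]

```text
clock: 10.02
tcp_pos: [0.5845, -0.0416, 0.1023]
ee_rot: [[0.947, 0.321, 0.0], [0.321, -0.947, 0.0], [0.0, -0.0, -1.0]]
wrist_force: [-2.4, 1.3, 7.6]
opening: 0.355
gripper_force: 62.7
```

Emit:
carry_out:
  commands:
    - [0, 0, 0, 0.5, 0, 0, -2]
    - [0, 0, 0, 0.5, 0, 0, -2]
    - [0, 0, 0, 0, 0, 0, 2]
    - [0, 0, 0, 0, 0, 0, 2]

```text
clock: 10.52
tcp_pos: [0.5849, -0.0413, 0.1022]
ee_rot: [[0.947, 0.32, 0.001], [0.32, -0.947, 0.001], [0.002, -0.0, -1.0]]
wrist_force: [-3.5, 2.7, 13.7]
opening: 0.358
gripper_force: 63.3
```

Emit:
carry_out:
  commands:
    - [0, 0, 0, 0.7, 0, 0, 2]
    - [0, 0, 0, 0.5, 0, 0, -2]
    - [0, 0, 0, 0, 0, 0, 0]

```text
clock: 10.9
tcp_pos: [0.5851, -0.0413, 0.1022]
ee_rot: [[0.947, 0.32, 0.002], [0.32, -0.947, 0.0], [0.002, 0.0, -1.0]]
wrist_force: [-7.0, 3.5, 22.1]
opening: 0.358
gripper_force: 64.1
```

The collar is firmly seated, since z no longer changes. I'll ease off, open and rise.

Emit:
carry_out:
  commands:
    - [0, 0, 0, -1.5, 0, 0, 0]
    - [60, 0, 0, 0, 0, 0, 0]
    - [60, 0, 0, 0, 0, 0, 0]
    - [60, 0, 0, 0, 0, 0, 0]
    - [60, 0, 0, 0, 0, 0, 0]
    - [80, 0, 0, -20, 0, 0, 0]
    - [100, 0, 0, -40, 0, 0, 0]
    - [100, 0, 0, -50, 0, 0, 0]
    - [100, -40, 0, 0, 0, 0, 0]
    - [100, -40, 0, 0, 0, 0, 0]

```text
clock: 12.15
tcp_pos: [0.5085, -0.0675, 0.2117]
ee_rot: [[0.947, 0.321, 0.001], [0.321, -0.947, -0.0], [0.001, 0.001, -1.0]]
wrist_force: [-0.6, 0.2, -0.2]
opening: 1.002
gripper_force: 0.0
```

Run:
```python
from h import *
s=robot.sense(); print(s['clock'],s['tcp_pos'],s['wrist_force'])
for n in('top','wrist','scene'):
    im,d,i=grab(n); P=cloud(d,i); D=np.hypot(P[...,0]-.5838,P[...,1]+.0412); 
    m=(D<.035)&(P[...,2]>.05)&(d>0); Q=P[m]; r=D[m]
    top=Q[(Q[:,2]>.1)]; print(n,len(top), 'zmax',np.percentile(top[:,2],99) if len(top) else 0, 'collar',np.median(Q[(r>.018)&(r<.0205)][:,2]),'stand',np.median(Q[(r>.024)&(r<.029)][:,2]),'ctr',top[:,:2].mean(0) if len(top) else 0)
    if n=='wrist': pass
im,d,i=load('top'); P=cloud(d,i)
Q=P[215:255,215:315].reshape(-1,3); m=(Q[:,2]>.028)&(Q[:,2]<.045); print('handle',cv2.minAreaRect((Q[m][:,:2]*1000).astype(np.float32)))
# edge of blade: line fit of z>4mm pts
m=(Q[:,2]>.005)&(Q[:,2]<.022)&(Q[:,1]<.215); print('blade',len(Q[m]),cv2.fitLine((Q[m][:,:2]*1000).astype(np.float32),cv2.DIST_HUBER,0,.01,.01).ravel(),Q[m][:,1].min())
```

```text
12.15 [ 0.50846259 -0.06753586  0.21173113] [-0.60636426  0.18942567 -0.18002686]
top 415 zmax 0.7084904031521592 collar 0.09621684125245111 stand 0.09194542376581238 ctr [ 0.56892305 -0.03614528]
wrist 3128 zmax 0.14622080274111557 collar 0.09726788897900354 stand 0.09216676481271835 ctr [ 0.58391372 -0.04142313]
scene 774 zmax 0.5271687015302502 collar 0.09607847864917674 stand 0.09029627317826056 ctr [ 0.5789465 -0.0463099]
handle ((516.6679077148438, 272.161865234375), (79.42069244384766, 16.05121421813965), 78.76676177978516)
blade 174 [2.0237117e-01 9.7930890e-01 4.9704691e+02 1.7238190e+02] 0.10203275075580233
```

Depth puts the collar's top 5 mm above the stand's face, so the chuck is fully home. Next is the drift.

Emit:
carry_out:
  commands:
    - [100, 19.5, -53, 0, 0, 0, 0]
    - [100, 19.5, -53, 0, 0, 0, 0]
    - [100, 19.5, -53, 0, 0, 0, 0]
    - [100, 19.5, -53, 0, 0, 0, 0]
    - [100, 19.5, -53, 0, 0, 0, 0]
    - [100, 19.5, -53, 0, 0, 0, 0]
    - [100, 0, 0, 15, 0, 0, -10]
    - [100, 0, 0, 15, 0, 0, -10]
    - [100, 0, 0, 15, 0, 0, -10]
    - [100, 0, 0, 15, 0, 0, -10]

```text
clock: 13.55
tcp_pos: [0.5311, 0.2357, 0.1512]
ee_rot: [[0.456, 0.89, -0.014], [0.89, -0.455, 0.034], [0.024, -0.028, -0.999]]
wrist_force: [0.0, 0.9, 0.3]
opening: 0.998
gripper_force: 0.0
```

Emit:
carry_out:
  commands:
    - [100, 0, 0, 0, 0, 0, -10]
    - [100, 0, 0, 0, 0, 0, -10]
    - [100, 0, 0, 0, 0, 0, 0]
    - [100, 0, 0, 0, 0, 0, 0]

```text
clock: 14.05
tcp_pos: [0.5307, 0.2352, 0.1518]
ee_rot: [[0.133, 0.991, -0.014], [0.991, -0.132, 0.034], [0.032, -0.019, -0.999]]
wrist_force: [1.3, -0.7, 0.1]
opening: 0.999
gripper_force: 0.0
```

Run:
```python
from h import *
s=robot.sense(); print(s['clock'],s['tcp_pos'],np.degrees(np.arctan2(s['ee_rot'][1][0],s['ee_rot'][0][0])),s['ee_rot'])
im,d,i=grab('wrist'); P=cloud(d,i)
Q=P[d>0]; m=(abs(Q[:,2]-.034)<.005)&(np.hypot(Q[:,0]-.5167,Q[:,1]-.272)<.06); r=cv2.minAreaRect((Q[m][:,:2]*1000).astype(np.float32)); print(m.sum(),r)
g=np.array([r[0][0],r[0][1],4])/1000; print('move tool mm',(np.array(s['ee_rot']).T@(g-s['tcp_pos'])*1000).round(1))
cv2.imwrite('pics/w2.png',im[:,:,::-1])
```

```text
14.05 [0.53072046 0.23523773 0.15184341] 82.35894261090317 [[ 0.13290046  0.99102405 -0.01444962]
 [ 0.99062717 -0.13235495  0.03376359]
 [ 0.03154805 -0.01880138 -0.99932539]]
2976 ((516.3477172851562, 272.74945068359375), (79.52584075927734, 16.21852684020996), 79.03779602050781)
move tool mm [ 30.6 -16.4 149.2]
```

```bash
cat >> h.py <<'E'
from scipy.spatial.transform import Rotation as Ro
def plan(p,yaw):   # rotation row then shift in new axes (mm, deg)
    s=robot.sense(); R=np.array(s['ee_rot']); a=np.radians(yaw)
    D=np.array([[np.cos(a),np.sin(a),0],[np.sin(a),-np.cos(a),0],[0,0,-1]])
    print('clock',s['clock'],'F',np.round(s['wrist_force'],1),'T',np.round(s['torque'],2),'rot',np.degrees(Ro.from_matrix(R.T@D).as_rotvec()).round(2),'shift',(D.T@(np.array(p)-np.array(s['tcp_pos'])*1000)).round(1),'yaw',np.degrees(np.arctan2(R[1,0],R[0,0])).round(2))
E
python3 -c "
from h import *
plan([516.4,272.7,4],79.0)"
```

```text
clock 14.1 F [ 0.1 -0.5  0. ] T [0.05 0.02 0.  ] rot [-1.13 -1.77  3.4 ] shift [ 34.2 -21.1 147.9] yaw 82.39
```

Emit:
carry_out:
  commands:
    - [100, 0, 0, 0, -1.1, -1.8, 3.4]
    - [100, 34, -21, 20, 0, 0, 0]
    - [100, 0, 0, 40, 0, 0, 0]
    - [100, 0, 0, 30, 0, 0, 0]
    - [100, 0, 0, 0, 0, 0, 0]

```text
clock: 14.72
tcp_pos: [0.514, 0.2713, 0.0598]
ee_rot: [[0.19, 0.982, -0.005], [0.982, -0.19, -0.003], [-0.004, -0.004, -1.0]]
wrist_force: [-0.7, -1.0, 1.3]
opening: 0.998
gripper_force: 0.0
```

```bash
python3 -c "
from h import *
plan([516.4,272.7,4],79.0)"
```

```text
clock 14.725 F [-0.7 -1.   1.3] T [-0.02 -0.01  0.02] rot [-0.25  0.2   0.07] shift [ 1.9  2.1 55.8] yaw 79.07
```

Emit:
carry_out:
  commands:
    - [100, 2, 2, 15, 0, 0, 0]
    - [100, 0, 0, 25, 0, 0, 0]
    - [100, 0, 0, 14, 0, 0, 0]
    - [100, 0, 0, 0, 0, 0, 0]
    - [0, 0, 0, 0, 0, 0, 0]
    - [0, 0, 0, 0, 0, 0, 0]
    - [0, 0, 0, 0, 0, 0, 0]
    - [0, 0, 0, 0, 0, 0, 0]
    - [0, 0, 0, 0, 0, 0, 0]
    - [0, 0, 0, 0, 0, 0, 0]

```text
clock: 15.98
tcp_pos: [0.5187, 0.274, 0.0085]
ee_rot: [[0.189, 0.982, 0.0], [0.982, -0.189, 0.0], [0.0, 0.0, -1.0]]
wrist_force: [-1.1, 0.1, 5.8]
opening: 0.175
gripper_force: 59.6
```

Emit:
carry_out:
  commands:
    - [0, 0, 0, 0, 0, 0, 0]
    - [0, 0, 0, 0, 0, 0, 0]

```text
clock: 16.23
tcp_pos: [0.5187, 0.274, 0.0085]
ee_rot: [[0.189, 0.982, 0.0], [0.982, -0.189, 0.0], [0.0, 0.0, -1.0]]
wrist_force: [-1.2, -0.9, 6.1]
opening: 0.177
gripper_force: 59.6
```

```bash
python3 -c "
from h import *
plan([516.4,272.7,4],79.0)"
```

```text
clock 16.225 F [-1.2 -0.9  6.1] T [-0.01  0.2  -0.02] rot [ 0.   -0.    0.13] shift [-1.7 -2.   4.5] yaw 79.13
```

Emit:
carry_out:
  commands:
    - [0, 0, 0, -20, 0, 0, 0]
    - [0, 0, 0, -25, 0, 0, 0]
    - [0, -37, 7.6, 0, 0, 0, 0]
    - [0, -37, 7.6, 0, 0, 0, 0]
    - [0, -37, 7.6, 0, 0, 0, 0]
    - [0, 0, 0, 0, 0, 0, -7]
    - [0, 0, 0, 0, 0, 0, -7]
    - [0, 0, 0, 0, 0, 0, -7]
    - [0, 0, 0, 0, 0, 0, -7]
    - [0, 0, 0, 0, 0, 0, 0]

```text
clock: 17.48
tcp_pos: [0.5194, 0.1602, 0.0525]
ee_rot: [[-0.293, 0.956, -0.002], [0.956, 0.293, -0.001], [-0.0, -0.002, -1.0]]
wrist_force: [1.0, -0.3, -1.4]
opening: 0.174
gripper_force: 58.7
```

```bash
cat > m.py <<'E'
from h import *
import sys
plan([520,161,29],107.4)
s=robot.sense(); t=np.array(s['tcp_pos'])[:2]*1000
b=np.array([np.cos(np.radians(-72.6)),np.sin(np.radians(-72.6))]); n=np.array([-b[1],b[0]]); S=np.array([583.7,-41.1])
zu=s['tcp_pos'][2]-.0085
for nm in('wrist','scene','top'):
    im,d,i=grab(nm); P=cloud(d,i); Q=P[d>0]*1000; L=(Q[:,:2]-t)@b; W=(Q[:,:2]-t)@n
    A=(Q[:,:2]-S)@b
    m=(L>50)&(L<170)&(abs(W)<25)&(Q[:,2]>zu*1000-4)&(Q[:,2]<zu*1000+24)&(A<-34)
    q=Q[m]; 
    if len(q)<20: print(nm,'few',len(q)); continue
    l,w=L[m],W[m]; e=[(k,round(float(np.median(w[abs(l-k)<6])),1),round(float(np.median(q[abs(l-k)<6][:,2])),1)) for k in(65,80,95,110,125,140) if (abs(l-k)<6).sum()>4]
    print(nm,len(q),'L',np.percentile(l,[1,99]).round(1),e)
im,d,i=load('wrist'); cv2.imwrite('pics/w3.png',im[:,:,::-1])
print('tcp axis coords along/lat',(t-S)@b,(t-S)@n)
E
python3 m.py
```

```text
clock 17.475 F [ 1.  -0.3 -1.4] T [ 0.02  0.02 -0.02] rot [-0.1   0.01 -0.35] shift [ 0.5  0.8 23.5] yaw 107.05
wrist few 0
scene 481 L [ 50.8 155. ] [(65, 4.3, 58.4), (80, 3.9, 58.9), (95, 3.7, 57.1), (110, 3.2, 54.6), (125, 2.6, 52.2), (140, 2.2, 49.8)]
top 204 L [ 59.5 153.1] [(65, -0.8, 63.4), (80, -1.4, 62.5), (95, -1.2, 59.7), (110, -1.0, 57.2), (125, -1.5, 54.5), (140, -1.0, 50.1)]
tcp axis coords along/lat -211.36524914019594 -1.170124336843696
```

View pics/w3.png

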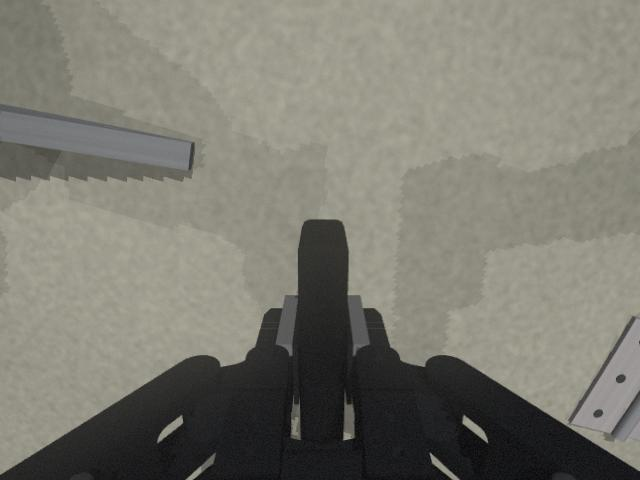

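The handle is held square between the pads. The wrist camera faces away from the stand, so I'll rely on the top and scene views for alignment. Next I align, lower to slot height and approach.

Emit:
carry_out:
  commands:
    - [0, 0, 1.2, 0, 0, 0, -0.4]
    - [0, 0, 0, 12, 0, 0, 0]
    - [0, 0, 0, 11, 0, 0, 0]
    - [0, -10, 0, 0, 0, 0, 0]
    - [0, -8, 0, 0, 0, 0, 0]
    - [0, 0, 0, 0, 0, 0, 0]

```text
clock: 18.38
tcp_pos: [0.527, 0.1428, 0.0303]
ee_rot: [[-0.3, 0.954, -0.0], [0.954, 0.3, -0.0], [-0.0, -0.0, -1.0]]
wrist_force: [-0.3, -0.5, -2.1]
opening: 0.176
gripper_force: 58.7
```

```bash
python3 m.py
python3 - <<'E'
from h import *
im,d,i=load('top'); a=cv2.resize(im[165:265,255:405],(800,533),interpolation=cv2.INTER_CUBIC); cv2.imwrite('pics/t4.png',a[:,:,::-1])
E
```

```text
clock 18.375 F [-0.3 -0.5 -2.1] T [0.03 0.05 0.04] rot [-0.01  0.02  0.05] shift [19.4 -1.3  1.3] yaw 107.45
wrist few 0
scene 446 L [ 51.3 145.1] [(65, 4.9, 35.8), (80, 4.5, 37.3), (95, 4.6, 35.0), (110, 4.1, 32.8), (125, 3.9, 29.7), (140, 3.8, 27.2)]
top 163 L [ 72.5 152.3] [(80, -0.6, 40.9), (95, -1.1, 37.7), (110, -0.1, 34.6), (125, -0.2, 31.2), (140, 0.1, 29.1)]
tcp axis coords along/lat -192.4802020597482 0.9039377023933417
```

View pics/t4.png

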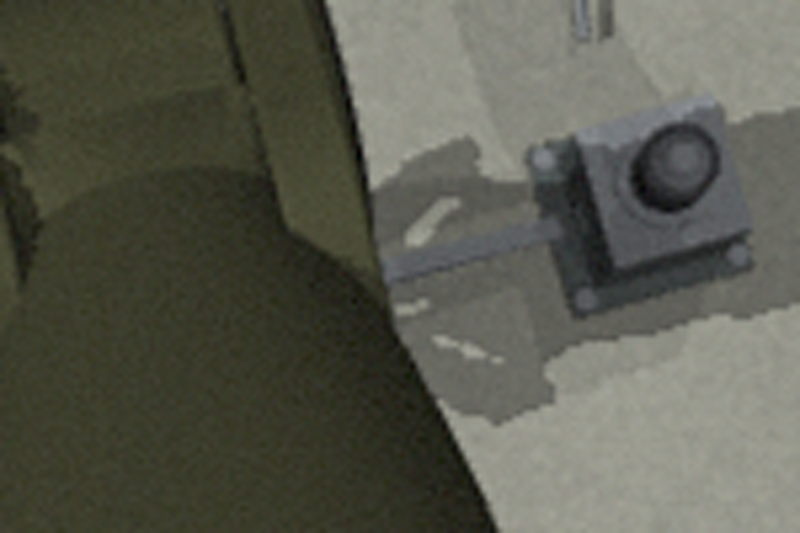

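The blade's tip at (558,230) points at the middle of the foot edge (bolts at (543,157) and (585,298)), so it is in line with the slot. I'll go in.

Emit:
carry_out:
  commands:
    - [0, -4, -0.7, 0, 0, 0, 0]
    - [0, -6, 0, 0, 0, 0, 0]
    - [0, -8, 0, 0, 0, 0, 0]
    - [0, -8, 0, 0, 0, 0, 0]
    - [0, 0, 0, 0, 0, 0, 0]

```text
clock: 19.15
tcp_pos: [0.5338, 0.1179, 0.03]
ee_rot: [[-0.3, 0.954, -0.001], [0.954, 0.3, -0.001], [-0.0, -0.001, -1.0]]
wrist_force: [-0.6, 0.8, -2.0]
opening: 0.174
gripper_force: 58.7
```

```bash
cat > a.py <<'E'
from h import *
plan([0,0,0],107.4); s=robot.sense(); t=np.array(s['tcp_pos'])*1000; a=np.radians(-72.6); b=np.array([np.cos(a),np.sin(a)]); n=np.array([-b[1],b[0]]); D=t[:2]-[583.7,-41.1]
print('along tip',D@b+153,'lat',D@n,'z',t[2],'F along/lat',np.array(s['wrist_force'])[:2]@b,np.array(s['wrist_force'])[:2]@n)
E
python3 a.py
```

```text
clock 19.15 F [-0.6  0.8 -2. ] T [0.05 0.01 0.04] rot [-0.04  0.02  0.06] shift [  47.2 -544.6   30. ] yaw 107.46
along tip -13.599168864229824 lat -0.07743047814965695 z 30.03083055104658 F along/lat -0.9149038710983959 -0.2984040709527632
```

Emit:
carry_out:
  commands:
    - [0, -8, 0, 0.5, 0, 0, 0]
    - [0, -8, 0, 0.5, 0, 0, 0]
    - [0, -6, 0, 0, 0, 0, 0]
    - [0, -4, 0, 0, 0, 0, 0]
    - [0, 0, 0, 0, 0, 0, 0]

```text
clock: 19.77
tcp_pos: [0.5415, 0.0935, 0.029]
ee_rot: [[-0.301, 0.954, -0.001], [0.954, 0.301, -0.0], [-0.0, -0.001, -1.0]]
wrist_force: [-0.5, -0.6, -1.9]
opening: 0.18
gripper_force: 58.7
```

```bash
python3 a.py
```

```text
clock 19.775 F [-0.5 -0.6 -1.9] T [ 0.07  0.01 -0.04] rot [-0.04  0.01  0.1 ] shift [  72.7 -544.6   29. ] yaw 107.5
along tip 11.903074775343413 lat -0.056135511316544734 z 29.023359547451303 F along/lat 0.3903785535239899 -0.5994760130177362
```

Free so far; now drive slowly.

Emit:
carry_out:
  commands:
    - [0, -3, 0, 0, 0, 0, 0]
    - [0, -3, 0, 0, 0, 0, 0]
    - [0, -3, 0, 0, 0, 0, 0]
    - [0, -3, 0, 0, 0, 0, 0]
    - [0, 0, 0, 0, 0, 0, 0]

```text
clock: 20.4
tcp_pos: [0.5446, 0.0832, 0.0289]
ee_rot: [[-0.302, 0.953, -0.002], [0.953, 0.302, 0.002], [0.002, -0.001, -1.0]]
wrist_force: [-1.4, 4.6, -3.0]
opening: 0.174
gripper_force: 58.7
```

```bash
python3 a.py
```

```text
clock 20.4 F [-1.4  4.6 -3. ] T [1.06 0.32 0.03] rot [-0.05 -0.13  0.15] shift [  83.5 -544.6   28.9] yaw 107.55
along tip 22.70549329747402 lat -0.1469125565022882 z 28.92591329816936 F along/lat -4.777040866458205 0.007506708993591246
```

Emit:
carry_out:
  commands:
    - [0, -2.5, 0, 0, 0, 0, 0]
    - [0, -2.5, 0, 0, 0, 0, 0]
    - [0, -2.5, 0, 0, 0, 0, 0]
    - [0, -2.5, 0, 0, 0, 0, 0]

```text
clock: 20.9
tcp_pos: [0.5466, 0.077, 0.029]
ee_rot: [[-0.304, 0.953, -0.003], [0.953, 0.304, 0.008], [0.009, -0.001, -1.0]]
wrist_force: [-4.6, 16.3, 0.6]
opening: 0.169
gripper_force: 59.0
```

```bash
python3 a.py
```

```text
clock 20.9 F [-4.6 16.3  0.6] T [2.93 0.9  0.01] rot [-0.04 -0.52  0.28] shift [  90.  -544.6   29. ] yaw 107.68
along tip 29.183858419289194 lat -0.12457331562889828 z 28.972430438916007 F along/lat -16.91861737985274 0.4436927959744108
```

Emit:
carry_out:
  commands:
    - [0, -2, 0, 0, 0, 0, 0]
    - [0, -2, 0, 0, 0, 0, 0]
    - [0, 0, 0, 0, 0, 0, 0]

```text
clock: 21.28
tcp_pos: [0.5482, 0.0722, 0.029]
ee_rot: [[-0.303, 0.953, -0.003], [0.953, 0.303, 0.006], [0.007, -0.001, -1.0]]
wrist_force: [-3.5, 12.5, -0.7]
opening: 0.176
gripper_force: 58.8
```

```bash
python3 a.py
```

```text
clock 21.275 F [-3.5 12.5 -0.7] T [2.34 0.68 0.04] rot [-0.03 -0.38  0.25] shift [  95.  -544.7   29. ] yaw 107.65
along tip 34.219472898008476 lat 0.00218883549883305 z 28.98026459593227 F along/lat -12.947010706887331 0.3608343787134655
```

Emit:
carry_out:
  commands:
    - [0, -2, 0, 0, 0, 0, 0]
    - [0, -2, 0, 0, 0, 0, 0]
    - [0, -2, 0, 0, 0, 0, 0]
    - [0, -2, 0, 0, 0, 0, 0]
    - [0, -2, 0, 0, 0, 0, 0]
    - [0, 0, 0, 0, 0, 0, 0]

```text
clock: 22.02
tcp_pos: [0.5514, 0.0617, 0.0289]
ee_rot: [[-0.303, 0.953, -0.002], [0.953, 0.303, 0.004], [0.005, -0.001, -1.0]]
wrist_force: [-2.2, 8.5, -1.3]
opening: 0.176
gripper_force: 58.7
```

```bash
cat > c.py <<'E'
from h import *
s=robot.sense(); t=np.array(s['tcp_pos'])[:2]*1000
a=np.radians(-72.6); b=np.array([np.cos(a),np.sin(a)]); n=np.array([-b[1],b[0]]); S=np.array([583.7,-41.1])
im,d,i=grab('scene'); Q=cloud(d,i)[d>0]*1000; A=(Q[:,:2]-S)@b; W=(Q[:,:2]-S)@n
m=(A>33)&(A<100)&(abs(W)<15)&(Q[:,2]>15)&(Q[:,2]<45); print('tip out',A[m].max() if m.sum()>5 else 0,m.sum())
m=(A<-33)&(A>-100)&(abs(W)<9)&(Q[:,2]>24)&(Q[:,2]<60)
l=A[m];z=Q[m][:,2];w=W[m]
print([(k,round(float(np.percentile(z[abs(l-k)<4],90)),1),int((abs(l-k)<4).sum())) for k in range(-96,-33,6) if (abs(l-k)<4).sum()>3])
r=np.hypot(A,W); m=(r<24)&(Q[:,2]>85)&(Q[:,2]<165)
h=np.histogram(Q[m][:,2],bins=np.arange(85,165,5)); print('head top',np.percentile(Q[m&(r<8)][:,2],[50,95]),h[0])
im,d,i=grab('top'); P=cloud(d,i); Q=P[d>0]*1000; A=(Q[:,:2]-S)@b; W=(Q[:,:2]-S)@n; r=np.hypot(A,W)
c=Q[(r>17)&(r<20.5)&(Q[:,2]>88)&(Q[:,2]<112)]; print('top: collar',np.median(c[:,2]) if len(c) else 0,len(c),'nose',np.percentile(Q[(r<5)&(Q[:,2]<170)&(Q[:,2]>120)][:,2],50) if ((r<5)&(Q[:,2]<170)&(Q[:,2]>120)).any() else 0)
m=(A>33)&(A<100)&(abs(W)<15)&(Q[:,2]>12)&(Q[:,2]<45); print('top tip out',np.percentile(A[m],98) if m.sum()>5 else 0,m.sum())
E
python3 a.py; python3 c.py
```

```text
clock 22.025 F [-2.2  8.5 -1.3] T [1.77 0.47 0.04] rot [-0.04 -0.27  0.22] shift [ 106.  -544.7   28.9] yaw 107.62
along tip 45.22297192281731 lat -0.023159592794830045 z 28.92303582068844 F along/lat -8.8052463875166 0.40809512355355754
tip out 48.25666057058245 56
[(-96, 55.3, 43), (-90, 54.8, 47), (-84, 54.7, 47), (-78, 54.5, 52), (-72, 53.8, 57), (-66, 52.9, 79), (-60, 41.9, 47), (-54, 38.7, 39), (-48, 38.4, 26)]
head top [146.30476305 148.65025372] [ 67  45 107  82  45  41  42  49  48  42  86  91  49   0   0]
top: collar 0 0 nose 0
top tip out 0 5
```

Emit:
carry_out:
  commands:
    - [0, -2, 0, 0, 0, 0, 0]
    - [0, -2, 0, 0, 0, 0, 0]
    - [0, -2, 0, 0, 0, 0, 0]
    - [0, -2, 0, 0, 0, 0, 0]
    - [0, -2, 0, 0, 0, 0, 0]
    - [0, -2, 0, 0, 0, 0, 0]
    - [0, -2, 0, 0, 0, 0, 0]
    - [0, -2, 0, 0, 0, 0, 0]
    - [0, 0, 0, 0, 0, 0, 0]

```text
clock: 23.25
tcp_pos: [0.5563, 0.0459, 0.0289]
ee_rot: [[-0.302, 0.953, -0.002], [0.953, 0.302, 0.003], [0.003, -0.001, -1.0]]
wrist_force: [-2.0, 7.0, -0.9]
opening: 0.174
gripper_force: 58.8
```

```bash
python3 a.py; python3 c.py
```

```text
clock 23.25 F [-2.   7.  -0.9] T [1.52 0.41 0.01] rot [-0.06 -0.2   0.19] shift [ 122.6 -544.5   28.9] yaw 107.59
along tip 61.82022999711586 lat -0.18888382067243276 z 28.85511424974482 F along/lat -7.290326912744977 0.15973484313648634
tip out 64.45074501659258 130
[(-90, 56.9, 9), (-84, 57.0, 22), (-78, 55.3, 43), (-72, 53.8, 56), (-66, 54.8, 47), (-60, 54.5, 47), (-54, 54.4, 56), (-48, 53.3, 52)]
head top [149.86349716 151.63919829] [ 74  57  10 139  59  41  47  42  50  44  50 125  62  27   0]
top: collar 0 0 nose 0
top tip out 0 0
```

Emit:
carry_out:
  commands:
    - [0, -2, 0, 0, 0, 0, 0]
    - [0, -2, 0, 0, 0, 0, 0]
    - [0, -2, 0, 0, 0, 0, 0]
    - [0, -2, 0, 0, 0, 0, 0]
    - [0, -2, 0, 0, 0, 0, 0]
    - [0, -2, 0, 0, 0, 0, 0]
    - [0, -1, 0, 0, 0, 0, 0]
    - [0, 0, 0, 0, 0, 0, 0]

```text
clock: 24.35
tcp_pos: [0.5607, 0.0317, 0.0288]
ee_rot: [[-0.301, 0.954, -0.001], [0.954, 0.301, -0.0], [-0.0, -0.001, -1.0]]
wrist_force: [-0.5, 2.8, -4.7]
opening: 0.17
gripper_force: 58.4
```

```bash
python3 a.py; python3 c.py
```

```text
clock 24.35 F [-0.5  2.8 -4.7] T [0.7  0.23 0.05] rot [-0.07  0.    0.11] shift [ 137.4 -544.5   28.8] yaw 107.51
along tip 76.6628021956976 lat -0.1709963837479082 z 28.83487672652633 F along/lat -2.8612750344141733 0.32034430828045896
tip out 80.01401709039419 207
[(-96, 30.9, 7), (-78, 58.3, 4), (-72, 57.7, 19), (-66, 57.2, 41), (-60, 54.5, 56), (-54, 54.1, 59), (-48, 54.1, 43), (-42, 53.5, 8)]
head top [152.10717521 154.20845847] [ 77  75   3  65 115  45  49  47  46  46  50  70 106  60   0]
top: collar 0 0 nose 0
top tip out 0 0
```

The driving force has fallen away, the head is about 10 mm higher and the tip is about 77 mm past the axis, so I'll release here.

Emit:
carry_out:
  commands:
    - [25, 0, 0, 0, 0, 0, 0]
    - [40, 0, 0, 0, 0, 0, 0]
    - [60, 0, 0, 0, 0, 0, 0]
    - [60, 0, 0, 0, 0, 0, 0]
    - [60, 0, 0, 0, 0, 0, 0]
    - [60, 0, 0, -10, 0, 0, 0]
    - [60, 0, 0, -25, 0, 0, 0]
    - [60, 0, 0, -40, 0, 0, 0]
    - [60, 30, 0, -40, 0, 0, 0]
    - [60, 50, 0, -30, 0, 0, 0]

```text
clock: 25.7
tcp_pos: [0.5379, 0.1081, 0.1767]
ee_rot: [[-0.298, 0.954, 0.002], [0.954, 0.298, -0.0], [-0.001, 0.002, -1.0]]
wrist_force: [1.6, -0.3, -0.4]
opening: 0.597
gripper_force: 0.0
```

Emit:
carry_out:
  commands:
    - [60, 55, 0, 0, 0, 0, 0]
    - [60, 55, 0, 0, 0, 0, 0]
    - [60, 0, 0, 0, 0, 0, 0]
    - [60, 0, 0, 0, 0, 0, 0]

```text
clock: 26.2
tcp_pos: [0.5039, 0.2129, 0.1744]
ee_rot: [[-0.302, 0.953, -0.0], [0.953, 0.302, -0.001], [-0.001, -0.0, -1.0]]
wrist_force: [1.0, -0.1, 0.4]
opening: 0.602
gripper_force: 0.0
```

```bash
python3 a.py; python3 c.py
python3 - <<'E'
from h import *
a,_,_=load('scene'); b,_,_=load('top')
A=np.hstack([cv2.resize(a[190:350,200:360],(400,400),interpolation=cv2.INTER_CUBIC),cv2.resize(b[160:240,320:400],(400,400),interpolation=cv2.INTER_CUBIC)])
cv2.imwrite('pics/f1.png',A[:,:,::-1])
E
```

```text
clock 26.2 F [ 1.  -0.1  0.4] T [0.05 0.03 0.05] rot [-0.02  0.05  0.17] shift [ -52.5 -544.5  174.4] yaw 107.57
along tip -113.28542815272152 lat -0.2182214786778469 z 174.4384914597753 F along/lat 0.41164299694524076 0.9367197208149817
tip out 79.49905795916209 207
[(-96, 53.7, 52), (-90, 53.6, 51), (-84, 53.6, 43), (-78, 53.7, 50), (-72, 53.6, 55), (-66, 53.6, 51), (-60, 54.0, 53), (-54, 54.1, 58), (-48, 53.3, 47), (-42, 48.0, 9)]
head top [152.31249645 154.10355843] [ 87  61   6  64 117  45  41  49  50  44  48  72 106  58   1]
top: collar 106.30987955716076 71 nose 153.96338355391106
top tip out 76.8784208318689 63
```

View pics/f1.png

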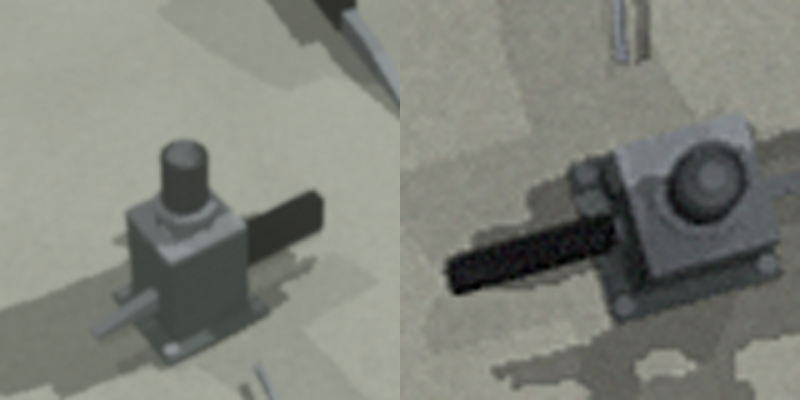

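The blade is through the slot with the handle level at the left. The chuck stands upright with its collar about 10 mm off the top face, and the gripper is clear, so I'll hand the job in.

```bash
python3 -c "
from plant import close_job
print(close_job())"
```

```text
the job is handed in; nothing more can be done
None
```

The job is handed in: the chuck was seated fully home, broken free with the drift, and left standing loose and upright about 10 mm up on the thick part of the blade, with the gripper clear of everything, after about 26 s and with no reading above about 26 N; the hand-in returned no verdict.

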